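# Load the amber reagent bottles into the bench cooler

### The arm

A 6-joint arm with a two-finger parallel gripper is mounted at the origin on a cart in front of the work surface, level with it; the furniture and walls round the work are solid. World frame = base frame: x ahead of the robot, y to its left, z up, the work surface at z = 0. Lengths are in m, angles in degrees, forces in N, time in s.
With the tool pointing down it reaches from about 0.375 to 0.75 m from the base axis. Payload 9 kg.
Tool frame: the origin (TCP) lies where the fingers leave the gripper's body, on its centre line; the fingertips stand 73 mm ahead of it and the grasp point (between the pads) lies 54 mm ahead of it (robot.tip_reach is the distance from the TCP to the fingertips, in m); z points along the fingers, y is the line along which they close (so a half turn about z gives the same grasp; the last joint's range is limited). The gripper opens to 85 mm and grips with 20 to 120 N. Pads are 22 mm wide; open, the fingers measure 114 mm over their backs; the gripper's body (76 mm by 85 mm) begins 54 mm behind the grasp point. The pads swing forward as they close: fully open they stand 13 mm farther back than shut.
Start: joints at [62.126, 5.964, 5.575, 89.605, 0, 77.527], TCP at [0.159, 0.578, 0.304] pointing down, gripper open.
Joint ranges: [-171.21, 171.21], [-48.23, 106.86], [-62.78, 66.21], [-105.2, 120.99], [-86.42, 89.51], [-180, 180]. Speed limits (degrees/s): [127.2, 127.2, 147.25, 180, 180, 180].

### API

Orientations are given as [roll, pitch, yaw] about the fixed x, y, z axes, in that order (R = Rz(yaw) Ry(pitch) Rx(roll)).
In Python, from plant import robot gives the robot as it stands. Calls block until the motion is done:
- robot.move_pose(position, orientation): joint-space move of the TCP to a pose.
- robot.line_to(position, vel=0.15, rotation=None, guard=None): straight line of the TCP; rotation=None keeps the orientation; vel is the mean speed in m/s. With guard (N) it stops when the force on the tool has changed by that much, and returns True; else False.
- robot.goto_joints(angles): joint-space move.
- robot.set_gripper(opening): finger opening in m; the grip force is fixed at half the most; returns when the fingers have stopped.
- robot.pause(seconds).
- robot.ik(position, orientation): joint angles nearest the present ones, or None.
- robot.observe(): the state.
- robot.grab_frame(name): name is "scene" or "top" or "wrist"; returns the picture (480x640x3 uint8, blue, green, red); there is no depth.
- robot.get_calibration(name): a dict with "vertical_fov" (degrees; the focal length in pixels is half the picture's height over the tangent of half this angle, whatever the lens; pixels are square), "cx", "cy" (the principal point, pixels), "rvec" (rotation vector, rad) and "tvec" (3), from world to camera coordinates, as OpenCV has them. Camera axes: x right, y down, z forward; pixel columns grow to the right and rows downward; lengths in m; the calibration is good to about 2 mm. A picture is of the moment at which its call begins: read the wrist's pose just before it. get_calibration takes no time and is no camera call; for the wrist camera it gives the pose at the moment of the call.
A pose or a line that the arm cannot do raises robot.IKError and nothing moves.
- robot.job_done(): hands the job in; it is judged then, once.
The state is a dict: "time": time; "q": joint angles; "qvel": joint speeds; "joint_torque": joint torques, N m; "tool_pos": TCP position; "tcp_rot": TCP orientation; "ft_force": force on the tool from outside, world axes, zero at the start; "torque": the same for the moment, N m; "gripper_width": finger opening in m; "gripper_force": force on a finger pad.
Only numpy, scipy, OpenCV 4.12 (cv2) and the standard library are available. Lean on these libraries where they do the work, as an engineer would, in place of code of your own. Each camera call takes 0.05 s, during which the arm holds its last target. There are 200 camera calls.

### The job

Load the three amber glass bottles that stand beside the bench cooler (not those at the back by the wall) into its three wells, upright and each in a well of its own size: the dropper bottle in the narrow well, the two screw-cap bottles in the wide wells, either way round. The near well is covered by a clear plate: turn the swing tab aside, lift the plate out by its grip and lay it flat on the small wire draining stand. Do not knock a bottle over, and leave the white-lidded sample cup where it stands.

Things in the scene. Friction and masses are not known exactly. Their poses are not given: they have to be found in the camera images.
- blank_plate: clear plastic plate 52 x 52 x 4 mm, 50 g, in the frame of the cooler's near bay, lying on the block there. Grey bar grip on its middle: 24 mm long along the plate's x, 10 mm wide along its y, top 24 mm above the underside. Origin: middle of the underside, z up. The frame's rim stands 5 mm above the underside, 1.5 mm play; the swing tab holds it down.
- tab_grip (a point): on the swing tab's vertical axis, 7.5 mm below the top of its black thumb rib (24 mm along this x, 9 wide along y, 15 high on a flat steel bar). x points to the bar's tip, 31 mm off. At first within 15 degrees of the plate's x, tip 10 mm over the plate. Turns anticlockwise from above, lightly stiff, stays where left; plate free from 65 degrees off the plate's x; stop at 90.
- stand: small square stainless draining stand: a wire grid 73 x 73 mm on four thin legs, fixed on the bench, its top 48 mm above the bench. Origin: on the bench under the grid's middle, z up. The clear plate goes flat on the grid, any way round, middle to middle.
- dropper: small amber dropper bottle with a black pipette cap, 27 mm across, 82 mm high, 40 g; the glass body is straight up to 48 mm. Origin: middle of its underside, z up. Goes into block_narrow.
- bottle_a: amber screw-cap bottle with a red cap, 42 mm across and straight up to 66 mm, 98 mm high with its 27 mm cap, 110 g. Origin: middle of its underside, z up. Goes into either wide block.
- bottle_b: amber screw-cap bottle with a violet cap, same size and weight as bottle_a. Origin: middle of its underside, z up. Goes into the other wide block.
- block_narrow: aluminium block 55 x 55 x 40 mm in one of three bays, 58 mm apart, of the cooler (white, 213 x 70 mm, rim 53 mm above the bench, 5 mm above the blocks). Round well 34 mm wide, 25 mm deep, 3 mm chamfer. Origin: under the well's axis, on the block's underside; well floor 15 mm, block top 40 mm above it. x along the cooler, away from the tab; the nearest bay is under the plate.
- block_wide_a: aluminium block like block_narrow, but its well is 48 mm wide. Origin: middle of the block's underside.
- block_wide_b: the second block with a 48 mm well, the same as block_wide_a. Origin: middle of the block's underside.
- cup: translucent sample cup with a white screw lid, 64 mm across, 70 mm high, standing loose near the bottles; it is not to be moved. Origin: middle of its underside.
Not all that is in view belongs to the job. Leave any yellow look-alike of the bottle_a alone.

How it is judged:
By the outcome, as a careful person would: the job done as asked, in the order asked, and still so for the second after the job is handed in, with the robot touching nothing.
It also fails if it takes over 131 s, if anything falls off the work surface, if the arm or the gripper's body presses on something with over 40 N, if the wrist force passes 120 N, or if a joint passes its speed limit or range.

## Working session

There is one attempt and no reset: what is moved stays moved. The work goes in short steps, each a Python script; the robot and the scene stay as the last script left them, time stands still between calls to the robot, and variables do not carry over. Pictures are saved under pics/ and viewed, at most 14 in all, crops included, and the job is handed in when it is done.

```bash
ls; mkdir -p pics
python3 - <<'E'
from plant import robot
import cv2
for n in("scene","top","wrist"):
    c=robot.get_calibration(n); print(n,c)
    cv2.imwrite(f"pics/{n}0.png",robot.grab_frame(n))
o=robot.observe();print(o['time'],o['tool_pos'],o['tcp_rot'])
E
```

```text
pics
scene {'vertical_fov': 50.91293125075947, 'cx': 323.41335157055715, 'cy': 232.27888074872178, 'rvec': array([ 2.20698456, -0.82048543,  0.36897497]), 'tvec': array([-0.13582388,  0.41463908,  0.5632878 ])}
top {'vertical_fov': 52.51691367903402, 'cx': 312.6719185656926, 'cy': 244.94594533558356, 'rvec': array([ 2.22102087, -2.18814387,  0.01025418]), 'tvec': array([0.28238257, 0.43144815, 0.92889258])}
wrist {'vertical_fov': 61.03412695737396, 'cx': 318.9921406169425, 'cy': 243.61054098604168, 'rvec': array([-2.31794294, -1.76553618, -0.24020027]), 'tvec': array([-0.59965183, -0.03363009,  0.37899097])}
0.15 [0.15927587 0.5782702  0.30329923] [-1.79941204e+02 -1.16693512e-02  1.64596628e+02]
```

View pics/scene0.png

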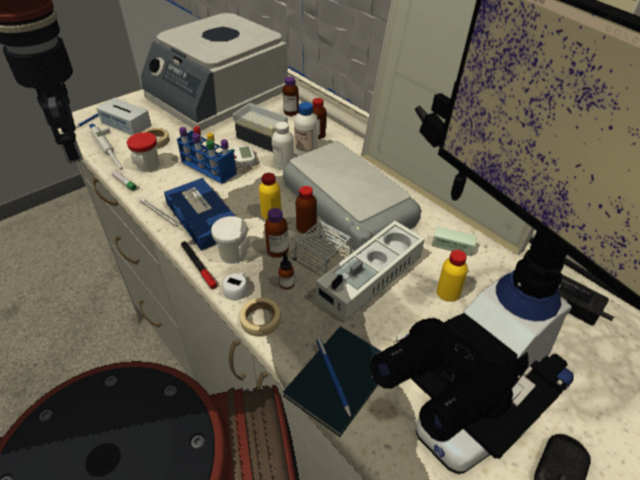

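View pics/top0.png

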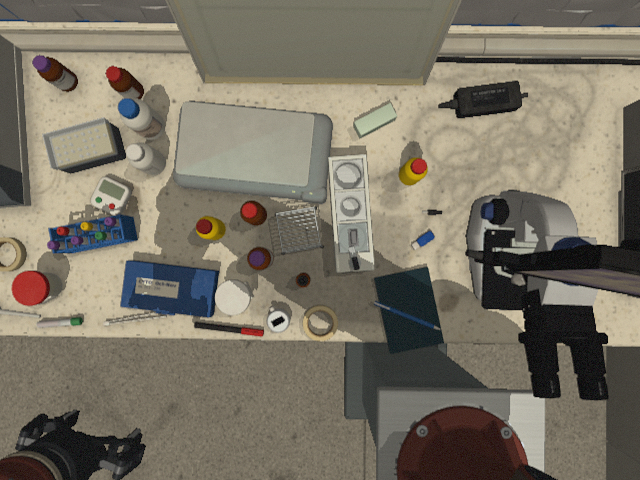

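Scene: the amber bottles by the cooler are red cap (306,205), violet cap (276,232) and dropper (286,270). The yellow bottles at (270,197) and (452,275) are look-alikes, and the amber ones at the wall (290,95) and (318,115) are not meant. In the top view the three are at (253,212), (259,258) and (303,280). I'll enlarge both views to confirm.

Run:
```python
import cv2,numpy as np
t=cv2.imread("pics/top0.png")[145:295,230:380]; s=cv2.imread("pics/scene0.png")[170:320,250:430]
t=cv2.resize(t,None,fx=4,fy=4,interpolation=cv2.INTER_CUBIC)
cv2.imwrite("pics/topcrop.png",t)
s=cv2.resize(s,None,fx=4,fy=4,interpolation=cv2.INTER_CUBIC)
cv2.imwrite("pics/scenecrop.png",s)
```

```text
(no output)
```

View pics/topcrop.png

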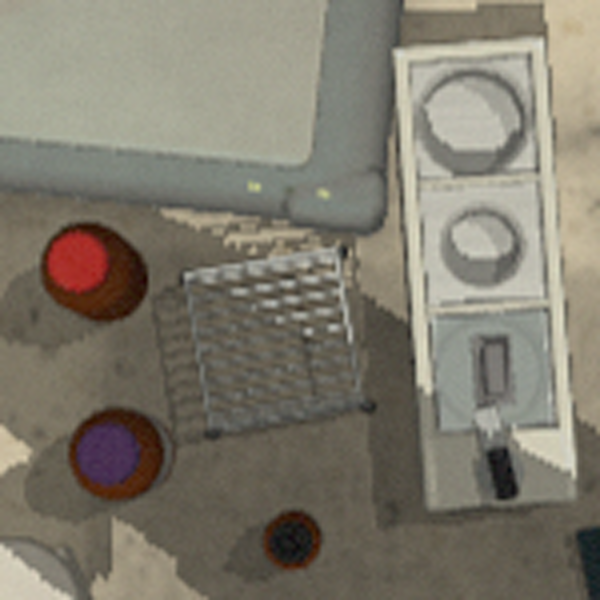

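View pics/scenecrop.png

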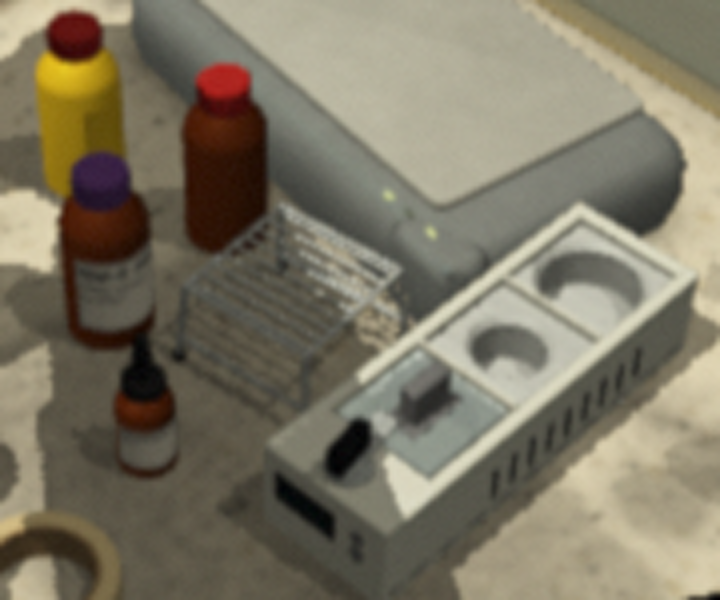

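```bash
cat > h.py <<'E'
from plant import robot
import cv2,numpy as np
def ray(c,px):
    f=240/np.tan(np.radians(c['vertical_fov']/2)); R,_=cv2.Rodrigues(np.array(c['rvec']))
    d=R.T@np.array([(px[0]-c['cx'])/f,(px[1]-c['cy'])/f,1]); return -R.T@np.array(c['tvec']).ravel(),d
def onplane(c,px,z):
    o,d=ray(c,px); return o+d*(z-o[2])/d[2]
def proj(c,P):
    f=240/np.tan(np.radians(c['vertical_fov']/2)); R,_=cv2.Rodrigues(np.array(c['rvec']))
    p=R@np.array(P,float)+np.array(c['tvec']).ravel(); return f*p[:2]/p[2]+[c['cx'],c['cy']]
E
python3 - <<'E'
from h import *
c=robot.get_calibration("top"); w=robot.get_calibration("wrist")
P=dict(red=(78,262,.098),vio=(108,453,.098),drop=(290,540,.08),dropbody=(292,538,.045),g1=(183,273,.048),g2=(341,248,.048),g3=(369,405,.048),g4=(211,434,.048),far=(471,121,.048),mid=(483,246,.048),plate=(495,367,.052),grip=(493,363,.072),tab=(502,473,.071),r1=(394,48,.053),r2=(545,38,.053),r3=(576,497,.053),r4=(427,510,.053),yel=None)
for k,v in P.items():
    if v: p=onplane(c,(v[0]/4+230-.4,v[1]/4+145-.4),v[2]); print(k,np.round(p,4),round(float(np.hypot(p[0],p[1])),3))
o=robot.observe()
R,_=cv2.Rodrigues(w['rvec']); cam=-R.T@w['tvec']; print('cam',cam,'dir',R.T[:,2],o['tool_pos'])
print('cup',onplane(c,(233,297),.07))
for yaw in(90,180,0,-90): print(yaw,robot.ik([.47,.13,.35],[180,0,yaw]))
E
```

```text
red [0.4842 0.3991 0.098 ] 0.628
vio [0.4014 0.3846 0.098 ] 0.556
drop [0.364  0.3057 0.08  ] 0.475
dropbody [0.3632 0.3059 0.045 ] 0.475
g1 [0.4844 0.3579 0.048 ] 0.602
g2 [0.4969 0.2853 0.048 ] 0.573
g3 [0.4249 0.2714 0.048 ] 0.504
g4 [0.4105 0.3438 0.048 ] 0.535
far [0.5563 0.2264 0.048 ] 0.601
mid [0.4987 0.2201 0.048 ] 0.545
plate [0.443  0.2141 0.052 ] 0.492
grip [0.444  0.2165 0.072 ] 0.494
tab [0.3949 0.2117 0.071 ] 0.448
r1 [0.5886 0.2624 0.053 ] 0.644
r2 [0.594  0.1933 0.053 ] 0.625
r3 [0.3843 0.1766 0.053 ] 0.423
r4 [0.3773 0.2443 0.053 ] 0.45
cam [0.09242912 0.59729199 0.37302949] dir [ 0.25939625 -0.07321929 -0.96299144] [0.15927587 0.5782702  0.30329923]
cup [0.33048708 0.42927681 0.07      ]
90 [ 4.87566334e-02 -1.27110339e+01 -7.61050666e+00  9.51005272e+01
  0.00000000e+00  9.00487566e+01]
180 [ 4.87566334e-02 -1.27110339e+01 -7.61050666e+00  9.51005272e+01
  0.00000000e+00  4.87566334e-02]
0 [ 4.87566334e-02 -1.27110339e+01 -7.61050666e+00  9.51005272e+01
  0.00000000e+00 -1.79951243e+02]
-90 [ 4.87566334e-02 -1.27110339e+01 -7.61050666e+00  9.51005272e+01
  0.00000000e+00 -8.99512434e+01]
```

The far well is wide, the middle one narrow, and the near one sits under the plate. Sizes check out: cooler 212 x 69 mm, well pitch 58 mm, grid 73–74 mm. Next is one close look with the wrist camera.

Run:
```python
from h import *
robot.move_pose([.43,.29,.31],[180,0,180])
c=robot.get_calibration("wrist"); im=robot.grab_frame("wrist"); cv2.imwrite("pics/w1.png",im)
np.save("w1.npy",c,allow_pickle=True)
cv2.imwrite("pics/w1b.png",cv2.resize(im,(800,600),interpolation=cv2.INTER_CUBIC)); print(robot.observe()['time'],robot.observe()['q'])
P=dict(red=(.4842,.3991,.098),vio=(.4014,.3846,.098),drop=(.364,.3057,.08),far=(.5563,.2264,.048),mid=(.4987,.2201,.048),grip=(.444,.2165,.072),tab=(.3949,.2117,.071),g1=(.4844,.3579,.048),g3=(.4249,.2714,.048))
for k,p in P.items(): print(k,np.round(proj(c,p)*1.25))
```

```text
1.6667 [ 1.96176313e+01 -8.16523334e+00 -7.75434004e+00  9.04083157e+01
  1.23902169e-02  1.95612771e+01]
red [579. 377.]
vio [567. 239.]
drop [424. 169.]
far [310. 440.]
mid [297. 367.]
grip [279. 301.]
tab [267. 222.]
g1 [495. 348.]
g3 [369. 263.]
```

View pics/w1b.png

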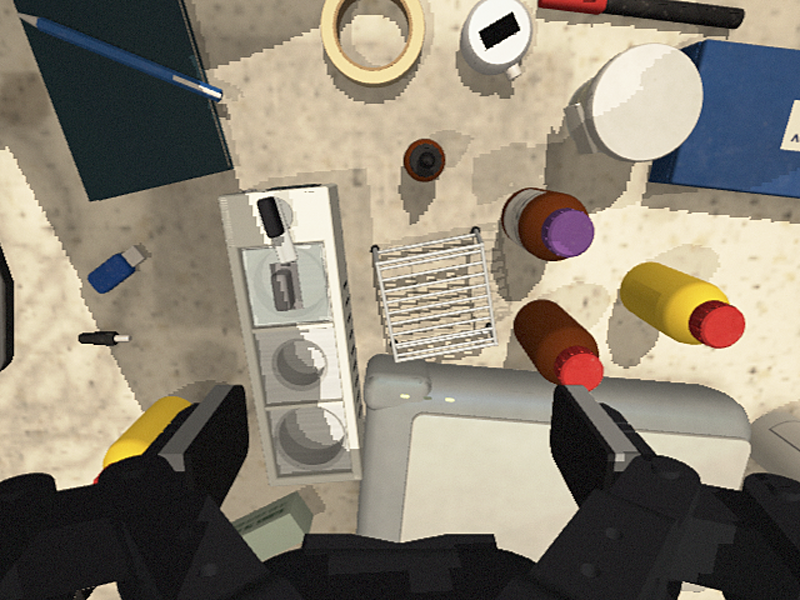

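Predicted points land within about 6 px, so I have the right objects: red cap (580,371), violet (569,233), dropper (427,160), grip about (285,285), thumb rib (270,217). I'll enlarge the tab and plate.

Run:
```python
import cv2
a=cv2.imread("pics/w1.png")[140:290,170:300]
cv2.imwrite("pics/w1c.png",cv2.resize(a,None,fx=4,fy=4,interpolation=cv2.INTER_CUBIC))
```

```text
(no output)
```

View pics/w1c.png

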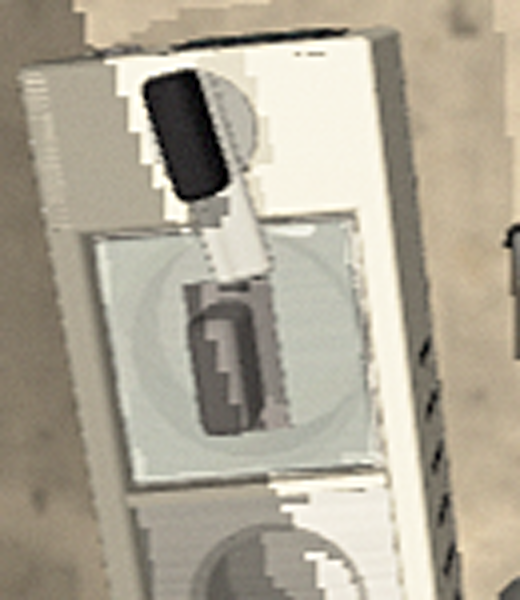

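Run:
```python
from h import *
c=np.load("w1.npy",allow_pickle=True).item()
def C(x,y): return (x/4+170-.4,y/4+140-.4)
def W(x,y): return (x/1.25,y/1.25)
R,_=cv2.Rodrigues(c['rvec']); print('cam',-R.T@c['tvec'])
P=dict(p1=(C(97,237),.052),p2=(C(352,217),.052),p3=(C(383,468),.052),p4=(C(135,480),.052),grip=(C(222,368),.072),ribtop=(C(183,135),.07),ribA=(C(173,78),.07),ribB=(C(203,193),.07),tip=(C(243,275),.055),
red=(W(580,371),.098),vio=(W(569,233),.098),drop=(W(428,160),.08),far=(W(309.5,435),.048),mid=(W(300,362),.048),
g1=(W(395,360),.048),g2=(W(496,345),.048),g3=(W(476,232),.048),g4=(W(375,250),.048),cup=(W(655,102),.07),rim1=(C(22,72),.053),rim2=(C(370,35),.053))
for k,(q,z) in P.items(): print(k,np.round(onplane(c,q,z),4))
```

```text
cam [0.36037134 0.29132049 0.37974578]
p1 [0.4144 0.1897 0.052 ]
p2 [0.4103 0.2416 0.052 ]
p3 [0.4635 0.246  0.052 ]
p4 [0.4662 0.1935 0.052 ]
grip [0.4368 0.2181 0.072 ]
ribtop [0.3921 0.2131 0.07  ]
ribA [0.3816 0.212  0.07  ]
ribB [0.403  0.2162 0.07  ]
tip [0.4217 0.2195 0.055 ]
red [0.4804 0.3994 0.098 ]
vio [0.3981 0.3854 0.098 ]
drop [0.3592 0.3078 0.08  ]
far [0.5521 0.2262 0.048 ]
mid [0.495  0.2222 0.048 ]
g1 [0.4935 0.2886 0.048 ]
g2 [0.4823 0.3586 0.048 ]
g3 [0.4042 0.3415 0.048 ]
g4 [0.416  0.2756 0.048 ]
cup [0.3275 0.4369 0.07  ]
rim1 [0.3816 0.178  0.053 ]
rim2 [0.3745 0.2467 0.053 ]
```

Plate 52 x 53 mm and grid 73 mm check out, but the top and wrist cameras differ by about 4 mm in x. A second wrist view with the hand turned half round will cancel any mounting error.

Run:
```python
from h import *
robot.move_pose([.45,.29,.31],[180,0,0])
c=robot.get_calibration("wrist"); im=robot.grab_frame("wrist"); cv2.imwrite("pics/w2.png",im)
np.save("w2.npy",c,allow_pickle=True)
cv2.imwrite("pics/w2b.png",cv2.resize(im,(800,600),interpolation=cv2.INTER_CUBIC)); print(robot.observe()['time'])
```

```text
4.375
```

View pics/w2b.png

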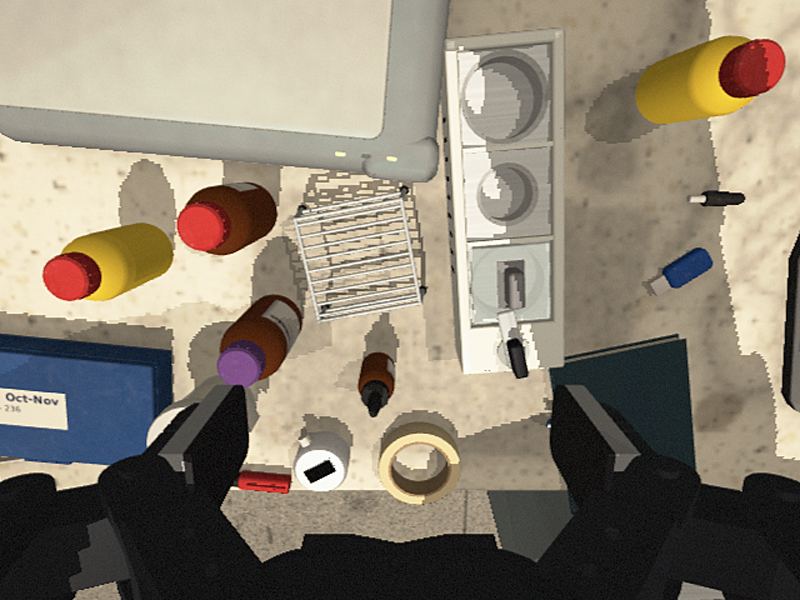

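Half-turned view: red cap (203,228), violet (241,364), dropper tip (375,410), wells (504,98) and (507,192), plate centre (511,281), rib (516,357).

Run:
```python
from h import *
c=np.load("w2.npy",allow_pickle=True).item(); t=robot.get_calibration("top"); c1=np.load("w1.npy",allow_pickle=True).item()
W=lambda x,y:(x/1.25-.1,y/1.25-.1)
P=dict(red=(203,228,.098),vio=(241,364,.098),drop=(374,410,.082),far=(504,98,.048),mid=(507,192,.048),plate=(511,281,.052),rib=(516,356,.070),tip=(506,318,.055),g1=(295,219,.048),g2=(404,191,.048),g3=(424,297,.048),g4=(318,319,.048))
for k,(x,y,z) in P.items(): print(k,np.round(onplane(c,W(x,y),z),4))
```

```text
red [0.4823 0.3987 0.098 ]
vio [0.4018 0.3845 0.098 ]
drop [0.3632 0.3068 0.082 ]
far [0.5546 0.2267 0.048 ]
mid [0.4988 0.2217 0.048 ]
plate [0.4415 0.2166 0.052 ]
rib [0.3957 0.2145 0.07  ]
tip [0.4169 0.2191 0.055 ]
g1 [0.4818 0.3578 0.048 ]
g2 [0.4994 0.2873 0.048 ]
g3 [0.4296 0.2737 0.048 ]
g4 [0.4141 0.3458 0.048 ]
```

```bash
cat >> h.py <<'E'
def st(tag=''):
    o=robot.observe(); print(tag,round(o['time'],2),'p',np.round(o['tool_pos'],4),'yaw',np.round(o['tcp_rot'][2],1),'F',np.round(o['ft_force'],1),'w',round(o['gripper_width'],4),'gf',np.round(o['gripper_force'],1)); return o
PX=4.8; cx=np.array([np.cos(np.radians(PX)),np.sin(np.radians(PX))])
MID=np.array([.4975,.2213]); FAR=MID+.058*cx; NEAR=MID-.058*cx
STAND=np.array([.453,.3158]); RED=np.array([.482,.399]); VIO=np.array([.4005,.3848]); DROP=np.array([.362,.3068]); TAB=np.array([.394,.213])
E
python3 - <<'E'
from h import *
robot.set_gripper(.035)
robot.move_pose([*TAB,.19],[180,0,-168.5]); st()
print(robot.line_to([*TAB,.1325],vel=.1,guard=8)); st()
robot.set_gripper(0.0); o=st('grip')
q=np.array(o['q']); 
for d in (20,40,60,77):
    p=q.copy(); p[5]-=d; robot.goto_joints(p); st(d)
robot.set_gripper(.035); st()
robot.line_to([*TAB,.22],vel=.2)
c=robot.get_calibration("wrist"); im=robot.grab_frame("wrist"); np.save("w3.npy",c,allow_pickle=True); cv2.imwrite("pics/w3.png",im)
print(robot.tip_reach)
E
```

```text
7.31 p [0.3941 0.213  0.1901] yaw -168.5 F [-0.3 -0.4  0.1] w 0.0349 gf 0.0
False
 8.03 p [0.3942 0.213  0.1329] yaw -168.5 F [ 0.5 -0.  -0.1] w 0.0353 gf 0.0
grip 8.39 p [0.3945 0.2125 0.1335] yaw -168.5 F [-1.6 -5.   5.2] w 0.0072 gf 59.3
20 8.82 p [0.3943 0.2127 0.1335] yaw -148.7 F [-1.7  1.  -2. ] w 0.007 gf 58.8
40 9.24 p [0.3942 0.2128 0.1335] yaw -128.8 F [-3.   3.9 -0.1] w 0.0071 gf 59.1
60 9.67 p [0.394  0.2129 0.1335] yaw -108.8 F [-5.5  4.6  0.7] w 0.0072 gf 59.2
77 10.05 p [0.3938 0.2129 0.1335] yaw -91.8 F [-6.1  5.6  1.6] w 0.0073 gf 59.3
 10.43 p [0.3948 0.2124 0.1338] yaw -91.6 F [ 0.1  0.1 -0.7] w 0.0352 gf 0.0
0.0726
```

View pics/w3.png

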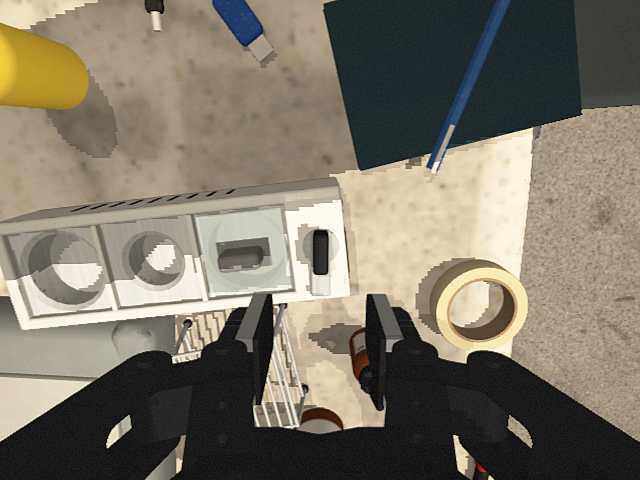

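Tab turned cleanly to (320,260), clear of the plate, with low forces, so the coordinates are good. Now the plate.

Run:
```python
from h import *
c=np.load("w3.npy",allow_pickle=True).item()
for k,(x,y,z) in dict(plate=(246,254,.052),far=(66,268,.048),mid=(154,258,.048)).items(): print(k,np.round(onplane(c,(x,y),z),4))
print(NEAR,MID,FAR)
Y=[180,0,-175.2]
robot.move_pose([*NEAR,.19],Y)
print(robot.line_to([*NEAR,.1285],vel=.1,guard=8)); st()
robot.set_gripper(0); st('grip')
robot.line_to([*NEAR,.145],vel=.05); st('lift')
robot.line_to([*NEAR,.20],vel=.15)
robot.line_to([*STAND,.20],vel=.2,rotation=[180,0,-169]); st('over')
cv2.imwrite("pics/s4.png",robot.grab_frame("scene")[150:330,230:440]); cv2.imwrite("pics/w4.png",robot.grab_frame("wrist"))
a=cv2.resize(cv2.imread("pics/s4.png"),(560,480)); cv2.imwrite("pics/s4.png",a)
```

```text
plate [0.4379 0.2168 0.052 ]
far [0.5521 0.2242 0.048 ]
mid [0.4961 0.2191 0.048 ]
[0.43970341 0.21644669] [0.4975 0.2213] [0.55529659 0.22615331]
False
 13.13 p [0.44   0.2165 0.129 ] yaw -175.2 F [-0.5 -0.3 -0. ] w 0.0347 gf 0.0
grip 13.48 p [0.4403 0.2166 0.1295] yaw -175.2 F [-1.6 -0.6  6. ] w 0.0083 gf 60.3
lift 13.97 p [0.4399 0.2165 0.1452] yaw -175.2 F [ 0.9  0.2 -0.6] w 0.0083 gf 59.6
over 15.13 p [0.4525 0.3152 0.199 ] yaw -169.0 F [-0.1 -1.3  0.6] w 0.0083 gf 59.5
```

View pics/w4.png

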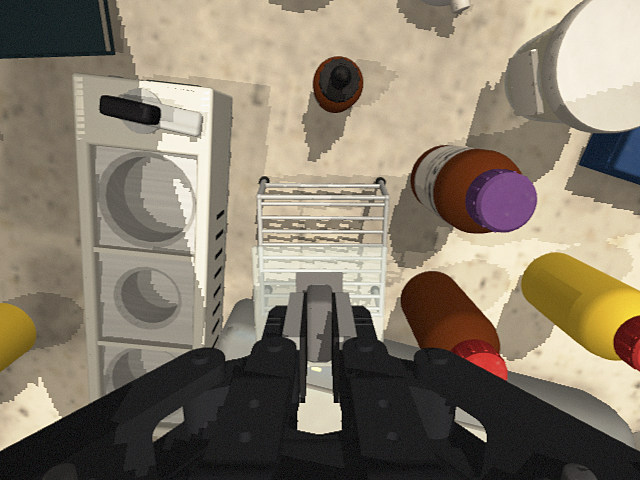

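The plate is held level at (318,290) and the near well is bare and wide. Setting it down.

Run:
```python
from h import *
S=STAND+[0,.001]
robot.line_to([*S,.145],vel=.15)
print(robot.line_to([*S,.1265],vel=.03,guard=5)); st('down')
robot.set_gripper(.03); st('rel')
robot.line_to([*S,.20],vel=.15); 
robot.move_pose([.36,.33,.24],[180,0,180]); st()
c=robot.get_calibration("wrist"); im=robot.grab_frame("wrist"); np.save("w5.npy",c,allow_pickle=True); cv2.imwrite("pics/w5.png",im)
```

```text
True
down 16.27 p [0.453  0.3168 0.1295] yaw -169.0 F [-0.8  0.   4.8] w 0.0084 gf 60.3
rel 16.62 p [0.4525 0.3166 0.1288] yaw -169.0 F [-0.5 -0.1 -0.4] w 0.0301 gf 0.0
 17.73 p [0.3594 0.3301 0.2392] yaw -179.9 F [ 0.3  0.2 -0.4] w 0.0299 gf 0.0
```

View pics/w5.png

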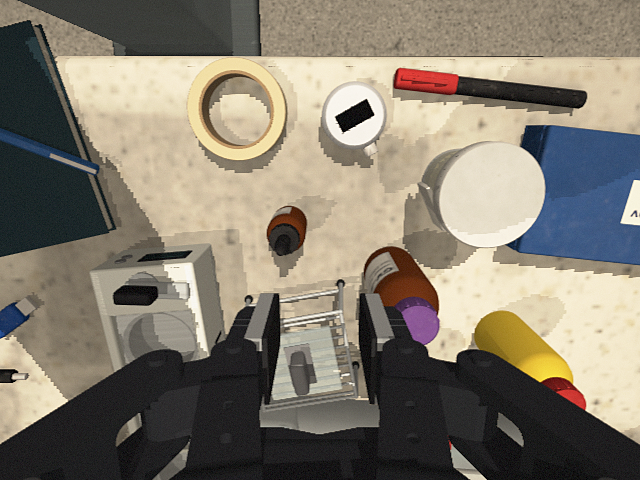

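The plate looks flat on the grid, but I may have mistaken the stand's dark feet for grid corners. I'll enlarge to check centring.

Run:
```python
from h import *
robot.move_pose([.40,.42,.26],[180,0,-135]); 
c=robot.get_calibration("wrist"); im=robot.grab_frame("wrist"); np.save("w6.npy",c,allow_pickle=True); cv2.imwrite("pics/w6.png",im)
p=proj(c,[.453,.316,.048]); print(p); print(st()['time'])
f=robot.grab_frame("top"); cv2.imwrite("pics/t6.png",f)
pt=proj(robot.get_calibration("top"),[.453,.316,.048]).astype(int); print(pt)
x,y=np.clip(p.astype(int),70,[570,410]); a=cv2.resize(im[y-70:y+70,x-70:x+70],(560,560),interpolation=3)
b=cv2.resize(f[pt[1]-25:pt[1]+25,pt[0]-25:pt[0]+25],(240,240),interpolation=3)
o=np.zeros((560,800,3),np.uint8); o[:,:560]=a; o[:240,560:]=b; cv2.imwrite("pics/c6.png",o); print(x,y)
```

```text
[155.979489   180.74184878]
 18.52 p [0.4001 0.4192 0.259 ] yaw -135.2 F [-0.9 -0.8 -0.2] w 0.0301 gf 0.0
18.5167
[297 230]
155 180
```

View pics/c6.png

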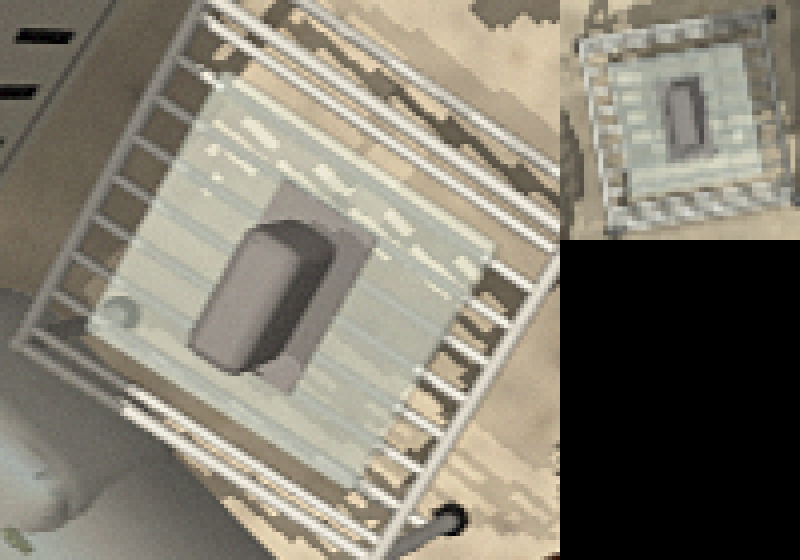

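Plate centre (290,285) and grid centre (289,284) coincide, so it lies flat and centred. Before reaching near the grey device I'll triangulate its height.

Run:
```python
from h import *
cs=[np.load(f"w{i}.npy",allow_pickle=True).item() for i in(1,2)]+[robot.get_calibration("top")]
def PM(c):
    f=240/np.tan(np.radians(c['vertical_fov']/2)); K=np.array([[f,0,c['cx']],[0,f,c['cy']],[0,0,1]])
    return K@np.c_[cv2.Rodrigues(c['rvec'])[0],c['tvec']]
for a,b in(((404,397),(391,157)),((450,400),(340,153)),((412,418),(381,137))):
    X=cv2.triangulatePoints(PM(cs[0]),PM(cs[1]),np.array(a)/1.25,np.array(b)/1.25); print((X[:3]/X[3]).ravel())
print('front edge at top', onplane(cs[2],(78/4+230,150/4+145),.06))
print('edge w1 at red col', [onplane(cs[0],(600/1.25,382/1.25),z) for z in(.03,.06)])
for p,y in(((*RED,.107),-60),((*FAR,.13),-85.2),((*VIO,.107),-90),((*NEAR,.13),-175.2),((*DROP,.107),-90),((*MID,.13),-175.2)): print(robot.ik(p,[180,0,y]))
```

```text
[0.52015486 0.29516884 0.05120555]
[0.5225511  0.32723463 0.05101028]
[0.53153469 0.30080455 0.06061896]
front edge at top [0.5380033 0.4047978 0.06     ]
edge w1 at red col [array([0.51818785, 0.44121605, 0.03      ]), array([0.50465089, 0.42835852, 0.06      ])]
[ 27.66426597  13.70069769  -6.50244106  69.79686126   0.
 -92.33573403]
[  9.67636764   8.30517748 -10.08189667  71.61292585   0.
 -85.12363236]
[ 30.36061613   1.77882303 -19.4418098   68.77936717   0.
 -59.63938387]
[ 10.87524708 -11.07089925 -29.16585777  71.90504149   0.
   6.07524708]
[ 24.43187662 -12.95024165 -33.26294497  69.68729668   0.
 -65.56812338]
[ 10.21114084  -1.19166873 -19.94864999  71.24301874   0.
   5.41114084]
```

```bash
cat >> h.py <<'E'
def pick(xy,yaw,op,off,lift=.24):
    robot.set_gripper(op)
    robot.move_pose([*xy,.22],[180,0,yaw])
    hit=robot.line_to([*xy,off],vel=.12,guard=6); o=st('at')
    if hit: raise SystemExit('hit')
    robot.set_gripper(0); o=st('grip')
    if o['gripper_width']<.02: raise SystemExit('missed')
    robot.line_to([*xy,off+.02],vel=.05); robot.line_to([*xy,lift],vel=.2); st('lift')
def place(xy,yaw,off,op,dz=.023,lift=.24):
    robot.line_to([*xy,lift],vel=.2,rotation=[180,0,yaw])
    robot.line_to([*xy,off+.060],vel=.2); st('above')
    hit=robot.line_to([*xy,off+dz+.004],vel=.06,guard=8); o=st('in?')
    if hit: raise SystemExit('contact early')
    print(robot.line_to([*xy,off+dz-.003],vel=.03,guard=5)); st('floor')
    robot.set_gripper(op); st('rel')
    robot.line_to([*xy,.235],vel=.2)
E
python3 - <<'E'
from h import *
pick(RED,150,.052,.107)
place(FAR,94.8,.107,.050)
E
```

```text
at 21.11 p [0.4825 0.3993 0.108 ] yaw 150.0 F [1.2 0.4 0.1] w 0.052 gf 0.0
grip 21.36 p [0.4828 0.3995 0.1084] yaw 150.0 F [0.1 0.1 5.1] w 0.0404 gf 60.4
lift 22.62 p [0.4816 0.3988 0.2385] yaw 150.0 F [-0.6 -0.7 -2.1] w 0.0399 gf 60.4
above 24.26 p [0.5551 0.2267 0.1675] yaw 94.9 F [ 0.8  0.6 -1.2] w 0.0398 gf 60.4
in? 24.96 p [0.5553 0.2261 0.134 ] yaw 94.8 F [-0.3 -0.6 -0.4] w 0.0401 gf 60.4
True
floor 25.19 p [0.5565 0.2263 0.1312] yaw 94.8 F [1.2 0.3 2.5] w 0.0403 gf 60.0
rel 25.45 p [0.5554 0.2262 0.1299] yaw 94.8 F [ 0.1  0.2 -0.3] w 0.0501 gf 0.0
```

Run:
```python
from h import *
pick(VIO,90,.052,.107)
place(NEAR,184.8,.107,.050)
c=robot.get_calibration("wrist"); im=robot.grab_frame("wrist"); cv2.imwrite("pics/w7.png",im)
print(proj(c,[*DROP,.08]),proj(c,[*MID,.048]))
```

```text
at 28.32 p [0.401  0.3851 0.1079] yaw 90.0 F [ 0.8 -0.2 -0.1] w 0.0521 gf 0.0
grip 28.58 p [0.401  0.3852 0.1083] yaw 90.0 F [-1.7 -0.8  5.9] w 0.0398 gf 60.4
lift 29.85 p [0.4001 0.3846 0.2386] yaw 90.0 F [ 0.8 -0.4 -1.3] w 0.0401 gf 60.4
above 32.17 p [0.4397 0.2166 0.1675] yaw -175.2 F [ 0.8  0.3 -0.8] w 0.0404 gf 60.5
in? 32.88 p [0.4397 0.2164 0.134 ] yaw -175.2 F [-0.   0.1 -1.4] w 0.04 gf 60.5
True
floor 33.11 p [0.4408 0.2166 0.1313] yaw -175.2 F [-0.4 -0.3  5.2] w 0.0398 gf 61.2
rel 33.37 p [0.4398 0.2164 0.13  ] yaw -175.2 F [-0.4 -0.5 -0.2] w 0.0499 gf 0.0
[500.38992773 129.18884196] [318.16298401 322.14251213]
```

View pics/w7.png

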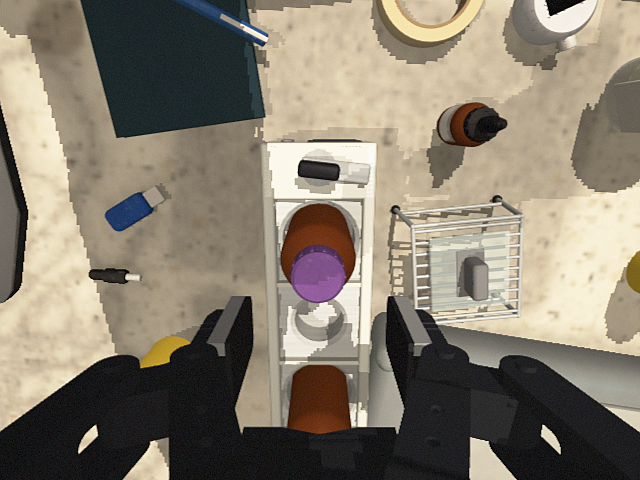

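The violet bottle stands in the near well (318,250), the red one in the far well (320,400), and the dropper is at (485,124) as predicted. Dropper goes last.

Run:
```python
from h import *
pick(DROP,184.8,.042,.107)
place(MID,184.8,.107,.034)
robot.move_pose([.38,.36,.30],[180,0,-150]); robot.set_gripper(.08)
cv2.imwrite("pics/w8.png",robot.grab_frame("wrist"))
s=robot.grab_frame("scene"); cv2.imwrite("pics/s8.png",cv2.resize(s[150:330,230:450],None,fx=3,fy=3,interpolation=3)); st()
```

```text
at 35.98 p [0.3625 0.307  0.1078] yaw -175.2 F [-0.  -0.5  0.4] w 0.0417 gf 0.0
grip 36.31 p [0.3627 0.3071 0.1082] yaw -175.2 F [-0.4 -0.2  5.9] w 0.0223 gf 58.5
lift 37.58 p [0.3616 0.3066 0.2387] yaw -175.2 F [-0.3  0.1 -2. ] w 0.0223 gf 58.8
above 39.04 p [0.4971 0.2218 0.1677] yaw -175.1 F [ 0.2 -0.7  0.4] w 0.0222 gf 58.9
in? 39.74 p [0.4974 0.2213 0.134 ] yaw -175.2 F [-0.7 -0.1  0.3] w 0.0223 gf 58.9
True
floor 39.97 p [0.4982 0.2215 0.1313] yaw -175.2 F [0.4 0.1 6. ] w 0.0221 gf 59.6
rel 40.24 p [0.4974 0.2213 0.1302] yaw -175.2 F [-0.1 -0.1  0. ] w 0.0342 gf 0.0
 42.33 p [0.3801 0.36   0.3   ] yaw -150.0 F [0.6 0.5 0.2] w 0.08 gf 0.0
```

View pics/s8.png

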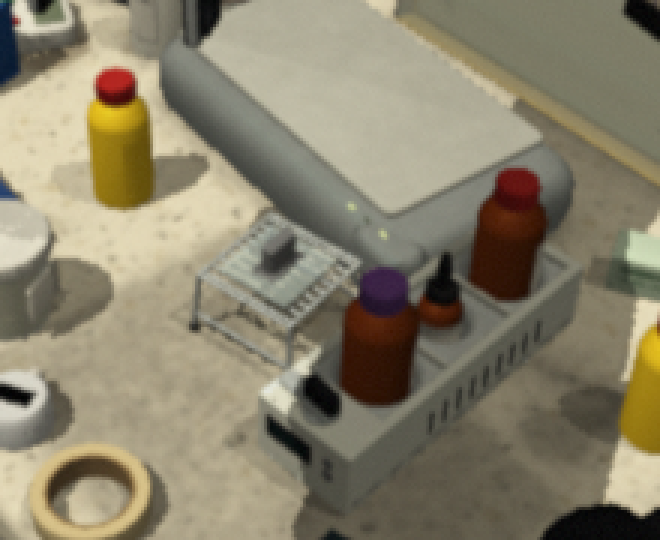

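All three bottles stand upright in their wells: violet (380,335), dropper (440,300), red (508,235). The plate is flat on the stand (280,265) and the cup hasn't moved. Handing in.

```bash
python3 -c "
from plant import robot
print(robot.job_done())"
```

```text
the job is handed in; nothing more can be done
None
```

I handed the job in at about 42 s on the robot's clock: dropper in the narrow well, violet- and red-capped bottles upright in the two wide wells, clear plate flat on the draining stand, and the sample cup not moved.

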